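# Make up two microscopy kits

## Task

Make up the two microscopy kits from the stock on the grey mat: the amber oil bottle and the microscope objective stand upright in the bare compartment of the red tray, the specimen pot with the orange lid stands upright in the bare compartment of the green tray, and on each tray's black foam lies, flat, the loose blue bracket of the same shape as the sample on the yellow card beyond the end of that tray. Leave the spare bracket, which matches neither sample, where it lies on the mat.

Things in the scene. Friction and masses are not known exactly. Their poses are not given: they have to be found in the camera images.
- tray_red: fixed open red tray, 220 x 130 mm (x, y), 18 mm high, walls 4 mm. Origin under its centre, z up. A divider as high as the walls parts it: bare compartment at x -106 to -18 mm (centre -62), floor 4 mm up; black firm foam compartment at x -14 to 106 mm (centre 46), top 7 mm up; both 122 mm wide in y. Beyond the foam end (+x) lies this kit's sample card. Left or right of the mat: varies.
- tray_green: fixed open green tray, 220 x 130 mm (x, y), 18 mm high, walls 4 mm. Origin under its centre, z up. A divider as high as the walls parts it: bare compartment at x -106 to -18 mm (centre -62), floor 4 mm up; black firm foam compartment at x -14 to 106 mm (centre 46), top 7 mm up; both 122 mm wide in y. Beyond the foam end (+x) lies this kit's sample card. Left or right of the mat: varies.
- sample_L: fixed sample: yellow square card, 88 mm and 3 mm thick, with a blue L-shaped bracket mounted on it (41 mm high in all); not to be moved. It lies centred about 180 mm from the centre of one of the trays, beyond its foam end; which of the two trays varies. Origin under the card's centre; its yaw varies.
- sample_T: fixed sample: yellow square card, 88 mm and 3 mm thick, with a blue T-shaped bracket mounted on it (41 mm high in all); not to be moved. It lies centred about 180 mm from the centre of one of the trays, beyond its foam end; which of the two trays varies. Origin under the card's centre; its yaw varies.
- bracket_L: loose blue L-shaped bracket, 10 mm plate lying on the grey mat (2 mm thick): legs 16 mm wide, 55 mm long to +x and 45 mm to +y, screw at the corner; all within 44 mm of the origin. On it a rigid bare metal thumb screw, 18 mm diameter, 12 to 38 mm above the underside: the grip. About 70 g. Origin at the underside on the screw's axis, z up.
- bracket_T: loose blue T-shaped bracket, 10 mm plate lying on the grey mat (2 mm thick): cross bar 64 mm along y, stem to x = 41 mm, both 16 mm wide, screw where they meet; all within 44 mm of the origin. On it a rigid bare metal thumb screw, 18 mm diameter, 12 to 38 mm above the underside: the grip. About 70 g. Origin at the underside on the screw's axis, z up.
- bracket_U: loose blue U-shaped bracket, 10 mm plate lying on the grey mat (2 mm thick): base 60 mm along y, two arms to x = 32 mm; all within 44 mm of the origin. On it a rigid bare metal thumb screw, 18 mm diameter, 12 to 38 mm above the underside: the grip. About 70 g. Origin at the underside on the screw's axis, z up. A spare for neither kit.
- oil_bottle: loose small amber glass bottle with black cap, standing on the stock mat, body 32 mm diameter up to about 35 mm, 62 mm high, cap 17 mm diameter from 46 mm up, about 50 g. Origin at the centre of its underside, z up.
- objective: loose microscope objective, an aluminium barrel with a thin brass ring and a black foot, standing on the stock mat, 26 mm diameter between 10 and 45 mm up, 50 mm high, about 80 g. Origin at the centre of its underside, z up.
- specimen_pot: loose white specimen pot with orange lid, standing on the stock mat, 44 mm diameter up to 25 mm, narrowing to a 40 mm lid from 39 mm to the top at 55 mm, about 50 g. Origin at the centre of its underside, z up.

How it is judged:
By the outcome, as a careful person would: the job done as asked, in the order asked, and still so for the second after the job is handed in, with the robot touching nothing.
It also fails if it takes over 120 s, if anything falls off the work surface, if the arm or the gripper's body presses on something with over 40 N, if the wrist force passes 120 N, or if a joint passes its speed limit or range.

## Robot

A 6-joint arm with a two-finger parallel gripper is mounted at the origin on the work surface. World frame = base frame: x ahead of the robot, y to its left, z up, the work surface at z = 0. Lengths are in m, angles in rad, forces in N, time in s.
With the tool pointing down it reaches from about 0.3 to 0.85 m from the base axis. Payload 5.4 kg.
Tool frame: the origin (TCP) lies where the fingers leave the gripper's body, on its centre line; the fingertips stand 73 mm ahead of it and the grasp point (between the pads) lies 54 mm ahead of it; z points along the fingers, y is the line along which they close (so a half turn about z gives the same grasp; the last joint's range is limited). The gripper opens to 85 mm and grips with 20 to 120 N. Pads are 22 mm wide; open, the fingers measure 114 mm over their backs; the gripper's body (76 mm by 85 mm) begins 54 mm behind the grasp point. The pads swing forward as they close: fully open they stand 13 mm farther back than shut.
Start: joints at [-1.425, 0.158, 1.597, -0, 1.386, -0.21], TCP at [0.2, -0.539, 0.304] pointing down, gripper open.
Joint ranges: [-2.91, 2.91], [-0.94, 2.29], [0.18, 2.7], [-1.29, 4.43], [0.17, 2.64], [-3, 3]. Speed limits (rad/s): [2.57, 2.57, 3.14, 3.14, 3.14, 3.14].

## Interface

Orientations are given as a unit quaternion [x, y, z, w].
In Python, from rig import env gives the robot as it stands. The module is installed in compiled form; this text tells all that it offers.
- The arm moves only by the tool servo_tool, never from a script. Its argument "increments" is a list of rows, each a list of 3 entries, a list of its own where there are three numbers: the turn, a rotation vector about the tool's x, y, z in degrees, then the shift along the tool's x, y, z in cm, then the opening, from 0 (shut) to 1 (fully open). A call has 1 to 12 rows; each row shifts and turns the commanded pose from where the row before left it, along the tool's axes as they then stand; what a row does not reach is not made up. A row lasts 1/12 s, in which the tool goes at most 41.7 mm and 7.16 degrees, less where a joint would pass 70% of its speed; a pose out of reach is approached as far as the arm can. A call is refused whole if a number of a shift passes 4.17 or a number of a turn 7.16, either way. A call with a gripper value outside its range is refused whole. The fingers move at their own pace and stop on an object; the grip force is fixed at half the most. Time passes only in rows, so rows that do not move let the fingers close. It gives the time, the measured TCP pose, the force, the opening and the grip force at its end, in the units of the state.
- env.get_obs(): the state, without advancing time (a new reading comes with each control period).
- env.snapshot(name): name is "scene" or "top" or "wrist"; returns the picture (420x560x3 uint8, red, green, blue); there is no depth.
- env.camera_model(name): a dict with "fov_y" (degrees; the focal length in pixels is half the picture's height over the tangent of half this angle, whatever the lens; pixels are square), "cx", "cy" (the principal point, pixels), "camera_from_world" (4x4, takes a point from world to camera coordinates). Camera axes: x right, y down, z forward; pixel columns grow to the right and rows downward; lengths in m; the calibration is good to about 2 mm. The wrist camera is an equidistant fisheye: a pixel r from the principal point sees the ray r / f radians off the axis. A picture is of the moment at which its call begins: read the wrist's pose just before it. camera_model takes no time and is no camera call; for the wrist camera it gives the pose at the moment of the call.
- env.job_done(): hands the job in; it is judged then, once.
Trained networks look in the newest picture that a camera, given by its name, has taken for a name from the list of things; names that differ only in an ending like _2 or _b are one class to them, and where a whole thing is asked for, a point or a joint stands for the part that bears it (a point fixed in the world has none). Each returns a list of dicts, best first, with "score" (0 to 1); they miss things now and then, are a little off and sometimes report something else, mostly with a low value. They report only what shows in the picture. A call takes as long as a camera call.
- env.look_for(camera, name): "extent" ([left, top, width, height] as shares, 0 to 1, of the picture: columns of its width, rows of its height, round what is visible of it).
- env.masks_of(camera, name): "pixels" (420x560 bool, what is visible of it) and "extent" ([left, top, width, height] as shares, 0 to 1, of the picture: columns of its width, rows of its height, round what is visible of it).
- env.tip_of(camera, name): "location" ([column, row] as shares, 0 to 1, of the picture: columns of its width, rows of its height: a listed point, or the origin of a listed thing).
The state is a dict: "time_s": time; "joints": joint angles; "qd": joint speeds; "joint_torque": joint torques, N m; "eef_pos": TCP position; "tcp_rot": TCP orientation; "ft_force": force on the tool from outside, world axes, zero at the start; "wrist_torque": the same for the moment, N m; "gripper_width": finger opening in m; "finger_force": force on a finger pad.
Only numpy, scipy, OpenCV 4.12 (cv2) and the standard library are available. Lean on these libraries where they do the work, as an engineer would, in place of code of your own. Each camera call takes 0.05 s, during which the arm holds its last target. There are 200 camera calls.

## Working session

There is one attempt and no reset: what is moved stays moved. The work goes in short steps, Python scripts to look and compute and a tool call to move; the robot and the scene stay as the last step left them, time stands still between calls to the robot, and variables do not carry over. Pictures are saved under pics/ and viewed, at most 14 in all, crops included, and the job is handed in when it is done.

Besides the shell and the picture viewer there is one more tool, called after "Emit:" by a JSON object that holds its "fn" and its "kwargs". servo_tool: Moves the arm, as the interface text tells. Its arguments: {"type":"object","properties":{"increments":{"type":"array","items":{"type":"array"}}},"required":["increments"]}

```bash
mkdir -p pics; cat > h.py <<'E'
import numpy as np, cv2
from rig import env
def snap(c,fn=None):
    m=env.camera_model(c); im=env.snapshot(c)
    if fn: cv2.imwrite('pics/'+fn,im[:,:,::-1])
    return m,im
def ray(m,u,v,fish=False):
    f=210/np.tan(np.radians(m['fov_y'])/2)
    x,y=(u-m['cx'])/f,(v-m['cy'])/f
    if fish:
        r=np.hypot(x,y); d=np.array([x/r*np.sin(r),y/r*np.sin(r),np.cos(r)]) if r>1e-9 else np.array([0,0,1.])
    else: d=np.array([x,y,1.])
    T=np.array(m['camera_from_world']); R=T[:3,:3]
    d=R.T@d; return -R.T@T[:3,3], d/np.linalg.norm(d)
def atz(m,u,v,z,fish=False):
    o,d=ray(m,u,v,fish); return o+d*(z-o[2])/d[2]
def tri(rs):
    A=0;b=0
    for o,d in rs:
        P=np.eye(3)-np.outer(d,d); A=A+P; b=b+P@o
    return np.linalg.solve(A,b)
E
python3 - <<'E'
from h import *
np.set_printoptions(precision=3,suppress=True)
ms={}
for c in('scene','top'):
    ms[c],_=snap(c,c+'0.png'); print(c,ms[c]['fov_y'],ray(ms[c],280,210))
    for n in 'tray_red tray_green sample_L sample_T bracket_L bracket_T bracket_U oil_bottle objective specimen_pot'.split():
        r=env.tip_of(c,n)[:3]; print(n,[(round(q['score'],2),np.array(q['location'])*[560,420],atz(ms[c],*(np.array(q['location'])*[560,420]),0.0)[:2]) for q in r])
E
```

```text
scene 51.64312254133064 (array([1.023, 0.401, 0.65 ]), array([-0.558, -0.451, -0.696]))
tray_red [(0.86, array([204.792, 151.704]), array([ 0.471, -0.293]))]
tray_green [(0.77, array([446.488, 282.702]), array([0.439, 0.333]))]
sample_L [(0.93, array([382.592, 338.016]), array([0.617, 0.304])), (0.71, array([204.4  , 150.402]), array([ 0.468, -0.298]))]
sample_T [(0.75, array([384.608, 338.31 ]), array([0.616, 0.306]))]
bracket_L [(0.72, array([354.984, 230.916]), array([0.444, 0.134]))]
bracket_T [(0.79, array([261.296, 170.184]), array([ 0.429, -0.141]))]
bracket_U [(0.69, array([306.32 , 200.886]), array([0.441, 0.004]))]
oil_bottle []
objective [(0.61, array([191.184, 222.684]), array([ 0.655, -0.131])), (0.48, array([356.272, 229.992]), array([0.44 , 0.134]))]
specimen_pot [(0.89, array([307.328, 292.404]), array([0.63 , 0.155]))]
top 55.1166328969995 (array([ 0.415, -0.001,  0.83 ]), array([ 0.197, -0.001, -0.98 ]))
tray_red [(0.7, array([423.416, 269.01 ]), array([ 0.459, -0.296]))]
tray_green [(0.83, array([116.816, 278.586]), array([0.439, 0.329]))]
sample_L [(0.83, array([134.68 , 193.914]), array([0.616, 0.306]))]
sample_T [(0.59, array([412.216, 178.92 ]), array([ 0.65 , -0.285]))]
bracket_L [(0.87, array([214.816, 277.41 ]), array([0.442, 0.13 ]))]
bracket_T [(0.81, array([340.592, 283.794]), array([ 0.429, -0.125]))]
bracket_U [(0.73, array([274.904, 281.484]), array([0.434, 0.008]))]
oil_bottle [(0.78, array([280.504, 176.61 ]), array([ 0.655, -0.003]))]
objective [(0.46, array([339.808, 177.786]), array([ 0.652, -0.13 ])), (0.39, array([425.6  , 267.582]), array([ 0.462, -0.301]))]
specimen_pot [(0.64, array([274.624, 282.996]), array([0.431, 0.008])), (0.58, array([205.912, 189.   ]), array([0.627, 0.155]))]
```

View pics/scene0.png

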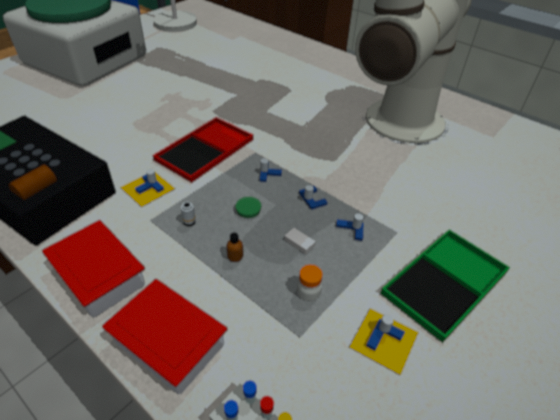

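View pics/top0.png

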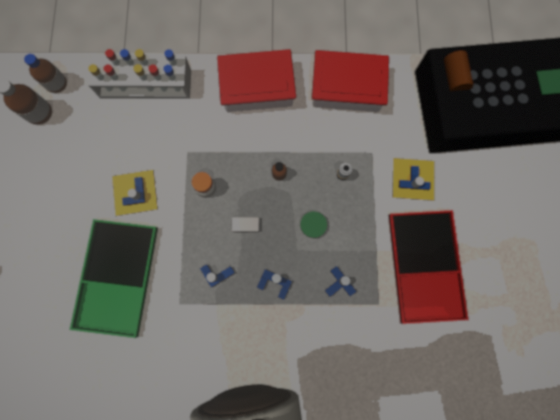

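The scene view shows the red tray at (204,150) and the green at (446,283). The top view shows the pot at (203,185), bottle (280,170), objective (345,170), brackets at (215,275), (277,282), (342,282), and sample cards at (135,192) by green and (413,180) by red. I'll zoom in on the brackets and samples next, and measure.

```bash
cat > m.py <<'E'
from h import *
np.set_printoptions(precision=4,suppress=True)
im=cv2.imread('pics/top0.png')
def cr(x,y,s=36): return cv2.resize(im[y-s:y+s,x-s:x+s],(260,260),interpolation=cv2.INTER_CUBIC)
cv2.imwrite('pics/crops.png',np.vstack([np.hstack([cr(215,275),cr(277,282),cr(342,282)]),np.hstack([cr(135,192),cr(413,180),cr(280,170)])]))
M={}
for c in('scene','top'):
    m,_=snap(c)
    for n in 'tray_red tray_green oil_bottle objective specimen_pot bracket_L bracket_T bracket_U sample_L sample_T'.split():
        for k,q in enumerate(env.masks_of(c,n)[:2]):
            p=q['pixels']; v,u=np.nonzero(p)
            print(c,n,round(q['score'],2),'px',len(u),'ctr',u.mean().round(1),v.mean().round(1),'box',u.min(),u.max(),v.min(),v.max())
            if n[:4]=='tray' and k==0:
                ct=max(cv2.findContours(p.astype(np.uint8),0,2)[0],key=cv2.contourArea)[:,0]
                w=np.array([atz(m,a,b,.018)[:2] for a,b in ct],np.float32)*1000
                print('   rect mm',cv2.minAreaRect(w))
E
python3 m.py
```

```text
scene tray_red 0.77 px 3430 ctr 202.8 148.1 box 153 254 117 181
   rect mm ((470.1641540527344, -292.2777099609375), (237.29917907714844, 151.39089965820312), 3.7082788944244385)
scene tray_green 0.71 px 7738 ctr 444.5 283.0 box 380 509 229 341
   rect mm ((445.9101257324219, 330.2738952636719), (135.4619140625, 239.41065979003906), 83.5904769897461)
scene oil_bottle 0.6 px 451 ctr 234.2 247.5 box 226 243 231 262
scene objective 0.64 px 292 ctr 187.7 212.8 box 181 194 201 225
scene objective 0.15 px 7648 ctr 444.5 283.3 box 380 509 229 343
scene specimen_pot 0.81 px 765 ctr 309.5 281.6 box 297 322 264 300
scene bracket_L 0.61 px 336 ctr 354.3 225.3 box 338 363 214 239
scene bracket_L 0.47 px 225 ctr 267.0 169.9 box 260 280 158 181
scene bracket_T 0.86 px 223 ctr 267.3 169.5 box 261 280 158 180
scene bracket_U 0.7 px 291 ctr 310.9 196.8 box 300 325 186 207
scene sample_L 0.61 px 757 ctr 309.7 282.1 box 297 322 264 300
scene sample_L 0.6 px 2687 ctr 384.0 340.1 box 349 417 308 373
scene sample_T 0.95 px 1027 ctr 146.9 187.6 box 122 173 170 205
scene sample_T 0.42 px 338 ctr 311.9 196.7
[... 292 characters left out ...]
 278.7 box 71 157 220 336
   rect mm ((441.71185302734375, 327.3847351074219), (135.60211181640625, 219.68582153320312), 83.03758239746094)
top oil_bottle 0.77 px 236 ctr 278.7 171.2 box 271 286 162 180
top objective 0.68 px 166 ctr 343.4 171.3 box 337 350 164 179
top specimen_pot 0.79 px 453 ctr 203.4 184.9 box 192 215 172 197
top bracket_L 0.66 px 308 ctr 216.4 275.1 box 202 233 266 285
top bracket_T 0.55 px 466 ctr 340.1 283.6 box 325 355 267 296
top bracket_U 0.8 px 406 ctr 275.2 283.1 box 258 291 271 299
top sample_L 0.73 px 1680 ctr 133.9 192.5 box 112 156 170 215
top sample_T 0.63 px 1592 ctr 413.3 179.1 box 392 433 159 200
top sample_T 0.54 px 1789 ctr 134.1 192.5 box 111 157 170 215
```

View pics/crops.png

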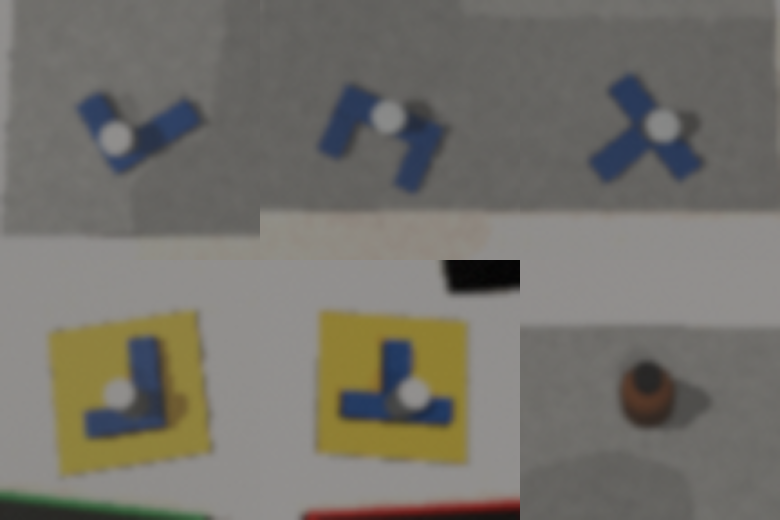

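The crops settle it: left bracket = L, middle = U (spare), right = T. Sample L lies by green and sample T by red. The tray fits agree with 220x130.

```bash
cat >> h.py <<'E'
from scipy.spatial.transform import Rotation as Ro
def go(target,yawdeg=None,n=None):
    "print tool-frame shift (cm) and turn to reach target TCP (world m); yawdeg = world direction of tool y"
    o=env.get_obs(); R=Ro.from_quat(o['tcp_rot']).as_matrix()
    print('pos',np.round(o['eef_pos'],4),'ydir',np.round(R[:,1],3),'zdir',np.round(R[:,2],3),'joints',np.round(o['joints'],2),'t',round(o['time_s'],2))
    if yawdeg is not None:
        a=np.radians(yawdeg); y=np.array([np.cos(a),np.sin(a),0]); 
        if y@R[:,1]<0: y=-y
        z=np.array([0,0,-1.]); W=np.column_stack([np.cross(y,z),y,z])
        print('turn tool deg',np.round(np.degrees(Ro.from_matrix(R.T@W).as_rotvec()),2)); 
    else: W=R
    d=np.array(target)-o['eef_pos']
    print('shift cm now-axes',np.round(R.T@d*100,2),'after-turn axes',np.round(W.T@d*100,2))
E
python3 - <<'E'
from h import *
m,_=snap('wrist','w0.png'); print(m['fov_y'],m['cx'],m['cy'])
T=np.array(m['camera_from_world']);c=-T[:3,:3].T@T[:3,3]; print(c,T[:3,:3][2])
go([.62,-.0,.26],0)
o=env.get_obs(); print(o['ft_force'],o['gripper_width'])
# two-view triangulation of tops/bodies (mask centre ~ mid-height) 
t=env.camera_model('top'); s=env.camera_model('scene')
for n,a,b in [('oil cap',(279.5,166.5),(235,236)),('obj top',(345,168),(186.5,204.5)),('pot lid',(202.5,182),(311,273)),('L screw',(212,277),(358.5,218)),('T screw',(345.5,281),(264,163)),('U screw',(278,278.5),(308.5,190))]:
    r=[ray(t,*a),ray(s,*b)]; p=tri(r); print(n,np.round(p,4),'gap',[round(float(np.linalg.norm(np.cross(p-o,d))),4) for o,d in r])
E
```

```text
65.70646984690485 276.24749204312207 209.9758373069229
[ 0.27695491 -0.50994317  0.37274957] [-0.29702998 -0.11067028 -0.94843307]
pos [ 0.2003 -0.539   0.3039] ydir [ 0.348 -0.937  0.   ] zdir [ 0. -0. -1.] joints [-1.43  0.16  1.6   0.    1.39 -0.21] t 2.25
turn tool deg [  0.    -0.   -69.61]
shift cm now-axes [ 58.12 -35.9    4.39] after-turn axes [53.9  41.97  4.39]
[-0.23803604 -0.30661269 -0.14783881] 0.08547237003101392
oil cap [6.577e-01 3.000e-04 5.880e-02] gap [0.0015, 0.0015]
obj top [ 0.6581 -0.1331  0.0526] gap [0.0004, 0.0004]
pot lid [0.627  0.1538 0.0532] gap [0.0013, 0.0013]
L screw [0.4405 0.1317 0.0339] gap [0.0016, 0.0016]
T screw [ 0.4337 -0.1301  0.0303] gap [0.0008, 0.0008]
U screw [0.4379 0.0027 0.0299] gap [0.0014, 0.0014]
```

Emit:
{"fn": "servo_tool", "kwargs": {"increments": [[[0,0,-7],[1.0,-0.6,0.3],1],[[0,0,-7],[0,0,0],1],[[0,0,-7],[0,0,0],1],[[0,0,-7],[0,0,0],1],[[0,0,-7],[0,0,0],1],[[0,0,-7],[0,0,0],1],[[0,0,-7],[0,0,0],1],[[0,0,-7],[0,0,0],1],[[0,0,-7],[0,0,0],1],[[0,0,-6.6],[0,0,0],1],[[0,0,0],[2.4,2,0.5],1],[[0,0,0],[2.4,2,0.5],1]]}}

```text
time_s: 3.25
eef_pos: [0.2473, -0.4823, 0.2911]
tcp_rot: [0.708, 0.706, -0.0, 0.0]
ft_force: [0.3, 0.9, -0.2]
gripper_width: 0.0855
finger_force: 0.0
```

Emit:
{"fn": "servo_tool", "kwargs": {"increments": [[[0,0,0],[2.6,2.2,0.5],1],[[0,0,0],[2.6,2.2,0.5],1],[[0,0,0],[2.6,2.2,0.5],1],[[0,0,0],[2.6,2.2,0.5],1],[[0,0,0],[2.6,2.2,0.5],1],[[0,0,0],[2.6,2.2,0.5],1],[[0,0,0],[2.6,2.2,0.5],1],[[0,0,0],[2.6,2.2,0.5],1],[[0,0,0],[2.6,2.2,0.5],1],[[0,0,0],[2.6,2.2,0.5],1],[[0,0,0],[2.6,2.2,0.5],1],[[0,0,0],[2.6,2.2,0.5],1]]}}

```text
time_s: 4.25
eef_pos: [0.5126, -0.1685, 0.2309]
tcp_rot: [0.707, 0.707, 0.0, 0.0]
ft_force: [-0.3, -0.6, -1.2]
gripper_width: 0.0855
finger_force: 0.0
```

```bash
python3 -c "
from h import *
go([.656,0,.2],0)"
```

```text
pos [ 0.5126 -0.1685  0.2309] ydir [ 1. -0.  0.] zdir [ 0. -0. -1.] joints [-0.54  0.13  1.77 -0.    1.23 -0.54] t 4.25
turn tool deg [ 0.02  0.02 -0.01]
shift cm now-axes [16.85 14.34  3.09] after-turn axes [16.85 14.34  3.09]
```

Emit:
{"fn": "servo_tool", "kwargs": {"increments": [[[0,0,0],[2,2,0.5],1],[[0,0,0],[2.5,2,0.5],1],[[0,0,0],[2.5,2,0.5],1],[[0,0,0],[2.5,2,0.5],1],[[0,0,0],[2.5,2,0.5],1],[[0,0,0],[2.5,2,0.5],1],[[0,0,0],[2.3,2.3,0.1],1],[[0,0,0],[0,0,0],1]]}}

```text
time_s: 4.92
eef_pos: [0.6569, 0.0023, 0.1991]
tcp_rot: [0.706, 0.708, 0.001, -0.0]
ft_force: [0.2, 0.4, -0.6]
gripper_width: 0.0854
finger_force: 0.0
```

```bash
cat > look.py <<'E'
import sys
from h import *
np.set_printoptions(precision=4,suppress=True)
# look.py name z_of_mask_centre...: wrist mask, origin estimate
def look(n,tag):
    m,im=snap('wrist','w_'+tag+'.png')
    for q in env.tip_of('wrist',n)[:2]:
        u,v=np.array(q['location'])*[560,420]; print('tip',round(q['score'],2),u,v,'at z=.002',atz(m,u,v,.002,True))
    for q in env.masks_of('wrist',n)[:2]:
        v,u=np.nonzero(q['pixels']); print('mask',round(q['score'],2),len(u),u.min(),u.max(),v.min(),v.max(),'ctr',u.mean(),v.mean())
    return m
if __name__=='__main__': look(sys.argv[1],sys.argv[2])
E
python3 look.py oil_bottle oil1; python3 -c "
from h import *
go([.656,0,.2],0)"
```

```text
tip 0.87 279.496 202.482 at z=.002 [0.6602 0.0026 0.002 ]
mask 0.87 1607 261 301 188 239 ctr 280.62227753578094 213.30491599253267
pos [ 0.6545 -0.002   0.1996] ydir [ 1.     0.    -0.001] zdir [-0.001 -0.    -1.   ] joints [-0.19  0.45  1.45 -0.    1.24 -0.19] t 5.07
turn tool deg [-0.04  0.02  0.02]
shift cm now-axes [ 0.2   0.15 -0.04] after-turn axes [ 0.2   0.15 -0.04]
```

View pics/w_oil1.png

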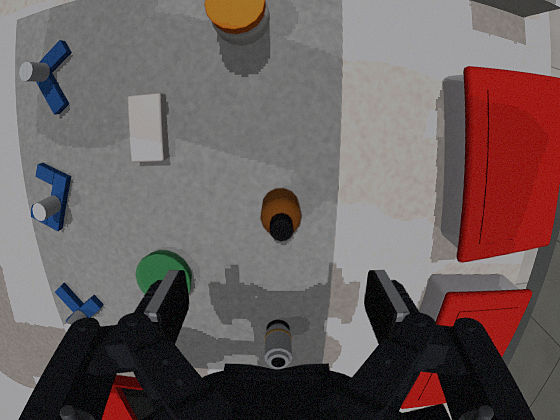

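The wrist view shows the bottle's cap at (281,227) between the open fingers, the objective below at (278,345), and the pot above at (235,15).

```bash
python3 - <<'E'
from h import *
m=env.camera_model('wrist'); t=env.camera_model('top'); np.set_printoptions(precision=4,suppress=True)
print('cap',atz(m,281,228,.064,True),'obj top',atz(m,278,356,.052,True),'pot lid',atz(m,235,10,.057,True))
for n,a,b in [('cap',(281,228),(279.5,166.5)),('obj',(278,356),(345,168)),('pot',(235,10),(202.5,182))]: print(n,tri([ray(m,*a,True),ray(t,*b)]))
go([.659,.0015,.095],0)
E
```

```text
cap [ 0.6579 -0.0012  0.064 ] obj top [ 0.6562 -0.1308  0.052 ] pot lid [0.6283 0.1444 0.057 ]
cap [ 0.6576 -0.0012  0.0633]
obj [ 0.6573 -0.1327  0.0508]
pot [0.628  0.1503 0.0485]
pos [ 0.6545 -0.002   0.1996] ydir [ 1.     0.    -0.001] zdir [-0.001 -0.    -1.   ] joints [-0.19  0.45  1.45 -0.    1.24 -0.19] t 5.07
turn tool deg [-0.04  0.02  0.02]
shift cm now-axes [ 0.35  0.45 10.46] after-turn axes [ 0.35  0.45 10.46]
```

Emit:
{"fn": "servo_tool", "kwargs": {"increments": [[[0,0,0],[0.1,0.25,2],1],[[0,0,0],[0,0,2.5],1],[[0,0,0],[0,0,2.5],1],[[0,0,0],[0,0,2.5],1],[[0,0,0],[0,0,1.7],1],[[0,0,0],[0,0,0],0.25],[[0,0,0],[0,0,0],0.25],[[0,0,0],[0,0,0],0.25],[[0,0,0],[0,0,0],0.25],[[0,0,0],[0,0,0],0.25],[[0,0,0],[0,0,0],0.25],[[0,0,0],[0,0,0],0.25]]}}

```text
time_s: 6.07
eef_pos: [0.6587, -0.0014, 0.0905]
tcp_rot: [0.707, 0.707, 0.001, 0.002]
ft_force: [-0.3, -0.3, 6.9]
gripper_width: 0.03
finger_force: 59.9
```

Emit:
{"fn": "servo_tool", "kwargs": {"increments": [[[0,0,0],[0,0,0],0.25],[[0,0,0],[0,0,0],0.25],[[0,0,0],[0,0,0],0.25],[[0,0,0],[0,0,0],0.25]]}}

```text
time_s: 6.4
eef_pos: [0.6587, -0.0014, 0.0905]
tcp_rot: [0.707, 0.707, 0.001, 0.002]
ft_force: [-0.6, 0.5, 6.6]
gripper_width: 0.0298
finger_force: 59.9
```

Emit:
{"fn": "servo_tool", "kwargs": {"increments": [[[0,0,0],[0,0,0],0.6],[[0,0,0],[0,0,0],0.6],[[0,0,0],[0,0,0],0.6],[[0,0,0],[0,0,0],0.6],[[0,0,0],[0,0,0.7],0.6],[[0,0,0],[0,0,0],0.25],[[0,0,0],[0,0,0],0.25],[[0,0,0],[0,0,0],0.25],[[0,0,0],[0,0,0],0.25],[[0,0,0],[0,0,0],0.25],[[0,0,0],[0,0,0],0.25],[[0,0,0],[0,0,0],0.25]]}}

```text
time_s: 7.4
eef_pos: [0.6572, -0.001, 0.0809]
tcp_rot: [0.707, 0.707, 0.0, -0.0]
ft_force: [0.3, -0.1, 0.5]
gripper_width: 0.0303
finger_force: 59.2
```

```bash
python3 look.py oil_bottle oil2; python3 -c "
from h import *
go([.4,-.28,.2],0)"
```

```text
tip 0.96 276.024 266.7 at z=.002 [0.6573 0.001  0.002 ]
mask 0.71 6833 240 313 241 363 ctr 275.86813990926385 299.5788087223767
pos [ 0.6572 -0.001   0.0809] ydir [ 1. -0. -0.] zdir [-0.  0. -1.] joints [-0.18  0.61  1.49  0.    1.05 -0.18] t 7.55
turn tool deg [-0.   -0.   -0.01]
shift cm now-axes [-27.91 -25.71 -11.91] after-turn axes [-27.9  -25.72 -11.91]
```

View pics/w_oil2.png

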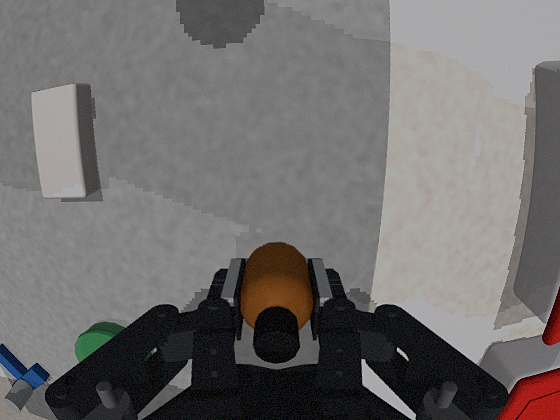

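The bottle sits centred between the pads (275,300), upright. Lifting and carrying.

Emit:
{"fn": "servo_tool", "kwargs": {"increments": [[[0,0,0],[0,0,-1.5],0.25],[[0,0,0],[0,0,-3],0.25],[[0,0,0],[0,0,-3],0.25],[[0,0,0],[0,0,-3],0.25],[[0,0,0],[-1,-1,-1.5],0.25],[[0,0,0],[-2.5,-2.3,0],0.25],[[0,0,0],[-2.5,-2.3,0],0.25],[[0,0,0],[-2.5,-2.3,0],0.25],[[0,0,0],[-2.5,-2.3,0],0.25],[[0,0,0],[-2.5,-2.3,0],0.25],[[0,0,0],[-2.5,-2.3,0],0.25],[[0,0,0],[-2.5,-2.3,0],0.25]]}}

```text
time_s: 8.55
eef_pos: [0.4851, -0.187, 0.2023]
tcp_rot: [0.707, 0.707, 0.0, 0.001]
ft_force: [0.2, 0.5, 0.4]
gripper_width: 0.0305
finger_force: 59.4
```

Emit:
{"fn": "servo_tool", "kwargs": {"increments": [[[0,0,0],[-2.5,-2.3,0],0.25],[[0,0,0],[-2.5,-2.3,0],0.25],[[0,0,0],[-2.5,-2.3,0],0.25],[[0,0,0],[-1.3,-1.5,0],0.25],[[0,0,0],[0,0,0],0.25],[[0,0,0],[0,0,0],0.25]]}}

```text
time_s: 9.05
eef_pos: [0.4019, -0.2746, 0.202]
tcp_rot: [0.708, 0.706, 0.0, 0.001]
ft_force: [-0.4, -0.1, 0.2]
gripper_width: 0.0301
finger_force: 59.5
```

```bash
cat > tr.py <<'E'
import sys
from h import *
m,im=snap('wrist','w_'+sys.argv[2]+'.png'); 
for q in env.masks_of('wrist',sys.argv[1])[:1]:
    p=q['pixels'].astype(np.uint8); v,u=np.nonzero(p); print(q['score'],len(u),u.min(),u.max(),v.min(),v.max())
print('tip',[(q['score'],atz(m,*(np.array(q['location'])*[560,420]),0,True)) for q in env.tip_of('wrist',sys.argv[1])[:2]])
E
python3 tr.py tray_red red1; python3 -c "
from h import *
go([.4027,-.2733,.0835],0)"
```

```text
0.69 28438 216 468 152 296
tip [(0.75, array([ 0.46836454, -0.29564096,  0.        ]))]
pos [ 0.4028 -0.2733  0.2014] ydir [1.    0.001 0.001] zdir [ 0.001 -0.    -1.   ] joints [-0.85  0.04  1.94  0.    1.16 -0.85] t 9.2
turn tool deg [0.04 0.01 0.05]
shift cm now-axes [ 0.   -0.02 11.79] after-turn axes [ 0.000e+00 -1.000e-02  1.179e+01]
```

View pics/w_red1.png

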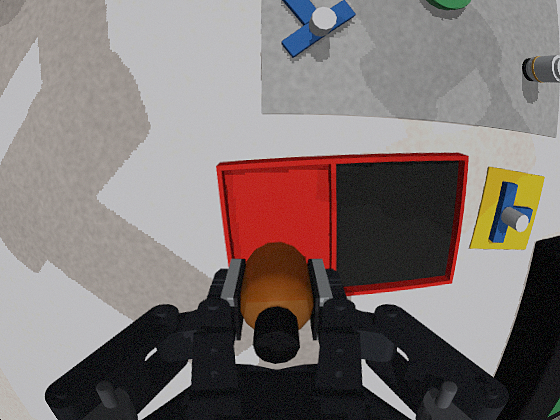

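The tray's far rim is at (219,163)–(467,154), with the divider at (333,160). I'll check these corners against the estimate.

```bash
python3 - <<'E'
from h import *
m=env.camera_model('wrist')
W=lambda x,y:np.array([.466,-.297])+Ro.from_euler('z',3,degrees=True).as_matrix()[:2,:2]@[x,y]
for p,l in [((219,163),(-.11,.065)),((467,154),(.11,.065)),((333,160),(-.016,.065)),((452,283),(.11,-.065))]: print(atz(m,*p,.018,True)[:2].round(4),W(*l).round(4))
E
```

```text
[ 0.3578 -0.2363] [ 0.3527 -0.2378]
[ 0.5711 -0.2237] [ 0.5724 -0.2263]
[ 0.4481 -0.2339] [ 0.4466 -0.2329]
[ 0.5813 -0.3537] [ 0.5793 -0.3562]
```

Emit:
{"fn": "servo_tool", "kwargs": {"increments": [[[0,0,0],[0,0,2.5],0.25],[[0,0,0],[0,0,3],0.25],[[0,0,0],[0,0,3],0.25],[[0,0,0],[0,0,2],0.25],[[0,0,0],[0,0,0.8],0.25],[[0,0,0],[0,0,0.4],0.25],[[0,0,0],[0,0,0],0.25],[[0,0,0],[0,0,0],0.25]]}}

```text
time_s: 9.87
eef_pos: [0.4031, -0.2744, 0.0852]
tcp_rot: [0.707, 0.707, -0.0, 0.001]
ft_force: [-0.4, 0.7, -0.4]
gripper_width: 0.0303
finger_force: 59.5
```

Emit:
{"fn": "servo_tool", "kwargs": {"increments": [[[0,0,0],[0,0,0.1],0.25],[[0,0,0],[0,0,0],0.25]]}}

```text
time_s: 10.03
eef_pos: [0.4028, -0.2746, 0.0841]
tcp_rot: [0.707, 0.707, -0.0, 0.001]
ft_force: [0.0, -0.0, 0.4]
gripper_width: 0.0303
finger_force: 59.5
```

Emit:
{"fn": "servo_tool", "kwargs": {"increments": [[[0,0,0],[0,0,0.1],0.25],[[0,0,0],[0,0,0],0.25]]}}

```text
time_s: 10.2
eef_pos: [0.4023, -0.2742, 0.0824]
tcp_rot: [0.707, 0.707, -0.0, 0.0]
ft_force: [-0.1, -0.9, -0.2]
gripper_width: 0.0305
finger_force: 59.5
```

Emit:
{"fn": "servo_tool", "kwargs": {"increments": [[[0,0,0],[0,0,0.1],0.25],[[0,0,0],[0,0,0],0.25],[[0,0,0],[0,0,0],0.38],[[0,0,0],[0,0,0],0.42],[[0,0,0],[0,0,0],0.47],[[0,0,0],[0,0,0],0.47],[[0,0,0],[0,0,-1],0.47],[[0,0,0],[0,0,-2],0.47],[[0,0,0],[0,0,-3],0.6],[[0,0,0],[0,0,-3],1],[[0,0,0],[0,0,-3],1],[[0,0,0],[0,0,0],1]]}}

```text
time_s: 11.2
eef_pos: [0.4046, -0.2765, 0.2081]
tcp_rot: [0.707, 0.707, -0.0, 0.006]
ft_force: [0.2, -0.9, -0.0]
gripper_width: 0.084
finger_force: 0.0
```

```bash
python3 look.py oil_bottle oil3; python3 -c "
from h import *
go([.6575,-.132,.2],0)"
```

```text
tip 0.91 270.592 194.082 at z=.002 [ 0.4016 -0.2736  0.002 ]
mask 0.82 1527 253 292 177 227 ctr 271.860510805501 201.29469548133596
pos [ 0.4021 -0.2738  0.2012] ydir [ 1. -0.  0.] zdir [ 0. -0. -1.] joints [-0.85  0.04  1.94 -0.    1.16 -0.85] t 11.35
turn tool deg [ 0.02  0.02 -0.01]
shift cm now-axes [14.19 25.54  0.12] after-turn axes [14.18 25.54  0.12]
```

Emit:
{"fn": "servo_tool", "kwargs": {"increments": [[[0,0,0],[1.4,2.5,0],1],[[0,0,0],[1.5,2.8,0],1],[[0,0,0],[1.5,2.8,0],1],[[0,0,0],[1.5,2.8,0],1],[[0,0,0],[1.5,2.8,0],1],[[0,0,0],[1.5,2.8,0],1],[[0,0,0],[1.5,2.8,0],1],[[0,0,0],[1.5,2.8,0],1],[[0,0,0],[1.2,2.0,0],1],[[0,0,0],[1,1.35,0],1],[[0,0,0],[0,0,0],1],[[0,0,0],[0,0,0],1]]}}

```text
time_s: 12.35
eef_pos: [0.656, -0.1322, 0.1986]
tcp_rot: [0.707, 0.707, -0.001, -0.002]
ft_force: [0.1, -0.1, 0.3]
gripper_width: 0.0854
finger_force: 0.0
```

```bash
python3 look.py objective obj1; python3 -c "
from h import *
go([.6575,-.132,.084],0)"
```

```text
tip 0.71 278.376 204.792 at z=.002 [ 0.6574 -0.134   0.002 ]
mask 0.94 1330 265 298 191 237 ctr 281.2390977443609 214.91127819548873
mask 0.2 1930 17 64 30 96 ctr 40.16217616580311 63.68031088082902
pos [ 0.6555 -0.1335  0.1999] ydir [ 1.    -0.001 -0.002] zdir [-0.002  0.001 -1.   ] joints [-0.38  0.49  1.4  -0.    1.26 -0.38] t 12.5
turn tool deg [-0.12 -0.03 -0.07]
shift cm now-axes [ 0.15  0.22 11.59] after-turn axes [ 0.15  0.2  11.59]
```

Emit:
{"fn": "servo_tool", "kwargs": {"increments": [[[0,0,0],[-0.1,0.1,2],1],[[0,0,0],[0,0,2.6],1],[[0,0,0],[0,0,2.6],1],[[0,0,0],[0,0,2.6],1],[[0,0,0],[0,0,1.8],1],[[0,0,0],[0,0,0],0.2],[[0,0,0],[0,0,0],0.2],[[0,0,0],[0,0,0],0.2],[[0,0,0],[0,0,0],0.2],[[0,0,0],[0,0,0],0.2],[[0,0,0],[0,0,0],0.2],[[0,0,0],[0,0,0],0.2]]}}

```text
time_s: 13.5
eef_pos: [0.659, -0.1345, 0.0873]
tcp_rot: [0.707, 0.707, 0.001, 0.002]
ft_force: [-0.1, -0.4, 6.6]
gripper_width: 0.0239
finger_force: 59.6
```

Emit:
{"fn": "servo_tool", "kwargs": {"increments": [[[0,0,0],[0,0,-1.6],0.2],[[0,0,0],[0,0,-3],0.2],[[0,0,0],[0,0,-3],0.2],[[0,0,0],[0,0,-3],0.2],[[0,0,0],[-1,-1.4,-1],0.2],[[0,0,0],[-2,-2.6,0],0.2],[[0,0,0],[-2,-2.6,0],0.2],[[0,0,0],[-2,-2.6,0],0.2],[[0,0,0],[-2,-2.6,0],0.2],[[0,0,0],[-2,-2.6,0],0.2],[[0,0,0],[-2,-2.6,0],0.2],[[0,0,0],[-2,-2.6,0],0.2]]}}

```text
time_s: 14.5
eef_pos: [0.4602, -0.2844, 0.2018]
tcp_rot: [0.707, 0.707, -0.0, 0.0]
ft_force: [0.2, 0.1, -1.2]
gripper_width: 0.0238
finger_force: 59.0
```

Emit:
{"fn": "servo_tool", "kwargs": {"increments": [[[0,0,0],[-2,-2.6,0],0.2],[[0,0,0],[-1.4,-1.8,0],0.2],[[0,0,0],[-1,-1.2,0],0.2],[[0,0,0],[0,0,0],0.2],[[0,0,0],[0,0,0],0.2]]}}

```text
time_s: 14.92
eef_pos: [0.4054, -0.3281, 0.2016]
tcp_rot: [0.708, 0.706, 0.0, 0.0]
ft_force: [0.4, 0.3, -1.2]
gripper_width: 0.0238
finger_force: 59.1
```

```bash
python3 look.py objective obj2; python3 -c "
from h import *
go([.4055,-.3272,.086],0)"
```

```text
tip 0.81 273.896 261.786 at z=.002 [ 0.4034 -0.3866  0.002 ]
mask 0.83 4550 248 305 241 336 ctr 276.28153846153845 290.1989010989011
pos [ 0.4063 -0.3272  0.2012] ydir [1.    0.001 0.   ] zdir [ 0.  0. -1.] joints [-0.91  0.13  1.85  0.    1.17 -0.91] t 15.07
turn tool deg [ 0.02 -0.01  0.05]
shift cm now-axes [ 0.   -0.08 11.52] after-turn axes [ 0.   -0.08 11.52]
```

View pics/w_obj2.png

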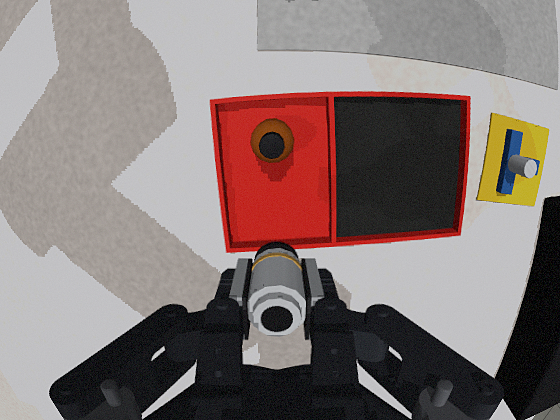

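The bottle stands upright at (272,143) in the bare compartment. The objective is held straight at (276,290).

Emit:
{"fn": "servo_tool", "kwargs": {"increments": [[[0,0,0],[0,0,2.4],0.2],[[0,0,0],[0,0,3],0.2],[[0,0,0],[0,0,3],0.2],[[0,0,0],[0,0,2],0.2],[[0,0,0],[0,0,0.8],0.2],[[0,0,0],[0,0,0.3],0.2],[[0,0,0],[0,0,0],0.2],[[0,0,0],[0,0,0],0.2]]}}

```text
time_s: 15.73
eef_pos: [0.4061, -0.3266, 0.0887]
tcp_rot: [0.706, 0.708, 0.0, -0.002]
ft_force: [-10.4, 11.2, 25.8]
gripper_width: 0.0242
finger_force: 63.3
```

Emit:
{"fn": "servo_tool", "kwargs": {"increments": [[[0,0,0],[0,0,-0.2],0.2],[[0,0,0],[0,0,-0.1],0.2],[[0,0,0],[0,0,0],0.2]]}}

```text
time_s: 15.98
eef_pos: [0.4064, -0.3278, 0.0895]
tcp_rot: [0.707, 0.707, -0.0, 0.001]
ft_force: [0.0, -0.3, -0.8]
gripper_width: 0.0239
finger_force: 60.2
```

Free now, about 1 mm above the floor. Releasing.

Emit:
{"fn": "servo_tool", "kwargs": {"increments": [[[0,0,0],[0,0,0.1],0.2],[[0,0,0],[0,0,0],0.3],[[0,0,0],[0,0,0],0.36],[[0,0,0],[0,0,0],0.42],[[0,0,0],[0,0,0],0.42],[[0,0,0],[0,0,-1],0.42],[[0,0,0],[0,0,-2],0.42],[[0,0,0],[0,0,-3],0.6],[[0,0,0],[0,0,-3],1],[[0,0,0],[0,0,-2.3],1],[[0,0,0],[0,0,0],1],[[0,0,0],[0,0,0],1]]}}

```text
time_s: 16.98
eef_pos: [0.4062, -0.3287, 0.203]
tcp_rot: [0.707, 0.707, -0.0, 0.002]
ft_force: [0.9, -0.3, -0.7]
gripper_width: 0.0853
finger_force: 0.0
```

```bash
python3 look.py objective obj3; python3 - <<'E'
from h import *
go([.6275,.152,.2],0)
t,_=snap('top','top2.png')
for n in ('oil_bottle','objective'):
    print(n,[(round(q['score'],2),atz(t,*(np.array(q['location'])*[560,420]),.004).round(4)) for q in env.tip_of('top',n)[:2]])
E
```

```text
tip 0.86 273.0 200.886 at z=.002 [ 0.4042 -0.3292  0.002 ]
mask 0.91 1319 259 293 185 231 ctr 276.0940106141016 208.8385140257771
mask 0.55 35508 208 469 89 250 ctr 343.1062859074012 165.65911907175848
pos [ 0.405  -0.3272  0.1995] ydir [ 1.    -0.    -0.002] zdir [-0.002  0.002 -1.   ] joints [-0.91  0.13  1.85 -0.    1.17 -0.91] t 17.13
turn tool deg [-0.1  -0.13 -0.01]
shift cm now-axes [4.792e+01 2.224e+01 2.000e-02] after-turn axes [47.92 22.25 -0.05]
oil_bottle [(0.59, array([0.4441, 0.3262, 0.004 ])), (0.52, array([ 0.3984, -0.2725,  0.004 ]))]
objective [(0.54, array([0.4378, 0.126 , 0.004 ])), (0.53, array([ 0.4025, -0.3311,  0.004 ]))]
```

Emit:
{"fn": "servo_tool", "kwargs": {"increments": [[[0,0,0],[2,1,0],1],[[0,0,0],[3.4,1.6,0],1],[[0,0,0],[3.4,1.6,0],1],[[0,0,0],[3.4,1.6,0],1],[[0,0,0],[3.4,1.6,0],1],[[0,0,0],[3.4,1.6,0],1],[[0,0,0],[3.4,1.6,0],1],[[0,0,0],[3.4,1.6,0],1],[[0,0,0],[3.4,1.6,0],1],[[0,0,0],[3.4,1.6,0],1],[[0,0,0],[3.4,1.6,0],1],[[0,0,0],[3.4,1.6,0],1]]}}

```text
time_s: 18.28
eef_pos: [0.5918, 0.068, 0.2]
tcp_rot: [0.707, 0.707, -0.001, -0.001]
ft_force: [0.9, -0.1, 0.3]
gripper_width: 0.0853
finger_force: 0.0
```

Emit:
{"fn": "servo_tool", "kwargs": {"increments": [[[0,0,0],[3.4,1.6,0],1],[[0,0,0],[3,1.2,0],1],[[0,0,0],[2.1,0.8,0],1],[[0,0,0],[0,0,0],1],[[0,0,0],[0,0,0],1]]}}

```text
time_s: 18.7
eef_pos: [0.6274, 0.1519, 0.1997]
tcp_rot: [0.706, 0.708, -0.001, -0.0]
ft_force: [-0.1, -0.1, -0.1]
gripper_width: 0.0852
finger_force: 0.0
```

```bash
python3 look.py specimen_pot pot1; python3 - <<'E'
from h import *
go([.6275,.152,.08],0)
m=env.camera_model('wrist'); s=env.camera_model('scene')
p=env.masks_of('wrist','specimen_pot')[0]['pixels']; im=cv2.imread('pics/w_pot1.png')
h=cv2.cvtColor(im,cv2.COLOR_BGR2HSV); o=(h[:,:,1]>130)&(h[:,:,2]>120)&p
v,u=np.nonzero(o); print(u.min(),u.max(),v.min(),v.max())
c=((u.min()+u.max())/2,(v.min()+v.max())/2)
print(c,atz(m,*c,.053,True),tri([ray(m,*c,True),ray(s,311,273)]))
E
```

```text
tip 0.55 280.67199999999997 197.69400000000002 at z=.002 [0.631  0.1558 0.002 ]
tip 0.45 267.624 18.312 at z=.002 [0.6201 0.3067 0.002 ]
mask 0.91 3245 252 308 174 244 ctr 279.49152542372883 209.32203389830508
mask 0.74 1568 63 113 194 262 ctr 89.28188775510205 228.38010204081633
pos [0.6273 0.1498 0.2003] ydir [ 1.    -0.001 -0.001] zdir [-0.001 -0.    -1.   ] joints [ 0.05  0.43  1.48 -0.    1.24  0.05] t 18.85
turn tool deg [-0.07  0.03 -0.08]
shift cm now-axes [ 0.22  0.04 12.03] after-turn axes [ 0.22  0.02 12.03]
252 307 192 244
(np.float64(279.5), np.float64(218.0)) [0.62965982 0.15359751 0.053     ] [0.62956273 0.15625729 0.05833077]
```

Emit:
{"fn": "servo_tool", "kwargs": {"increments": [[[0,0,0],[0.2,0.15,2],0.75],[[0,0,0],[0,0,2.5],0.75],[[0,0,0],[0,0,2.5],0.75],[[0,0,0],[0,0,2.5],0.75],[[0,0,0],[0,0,1.9],0.75],[[0,0,0],[0,0,1],0.75],[[0,0,0],[0,0,0],0.4],[[0,0,0],[0,0,0],0.4],[[0,0,0],[0,0,0],0.4],[[0,0,0],[0,0,0],0.4],[[0,0,0],[0,0,0],0.4],[[0,0,0],[0,0,0],0.4]]}}

```text
time_s: 19.9
eef_pos: [0.6298, 0.1531, 0.078]
tcp_rot: [0.707, 0.707, 0.001, 0.001]
ft_force: [0.2, 0.1, 0.9]
gripper_width: 0.0419
finger_force: 60.7
```

Emit:
{"fn": "servo_tool", "kwargs": {"increments": [[[0,0,0],[0,0,-1.5],0.4],[[0,0,0],[0,0,-3],0.4],[[0,0,-6.9],[0,0,-3],0.4],[[0,0,-6.9],[0,0,-3],0.4],[[0,0,-6.9],[0,0,-1.5],0.4],[[0,0,-6.9],[0,0,0],0.4],[[0,0,-6.9],[0,0,0],0.4],[[0,0,-6.9],[0,0,0],0.4],[[0,0,-6.9],[0,0,0],0.4],[[0,0,-6.9],[0,0,0],0.4],[[0,0,-6.9],[0,0,0],0.4],[[0,0,-6.9],[0,0,0],0.4]]}}

```text
time_s: 20.9
eef_pos: [0.6294, 0.1531, 0.1985]
tcp_rot: [0.179, 0.984, 0.0, 0.001]
ft_force: [0.5, -0.6, 0.1]
gripper_width: 0.0422
finger_force: 60.8
```

Emit:
{"fn": "servo_tool", "kwargs": {"increments": [[[0,0,-7],[0,0,0],0.4],[[0,0,-7],[0,0,0],0.4],[[0,0,0],[1.5,0.8,0],0.4],[[0,0,0],[3,1.7,0],0.4],[[0,0,0],[3,1.7,0],0.4],[[0,0,0],[3,1.7,0],0.4],[[0,0,0],[3,1.7,0],0.4],[[0,0,0],[3,1.7,0],0.4],[[0,0,0],[3,1.7,0],0.4],[[0,0,0],[3,1.7,0],0.4],[[0,0,0],[2.4,1.2,0],0.4],[[0,0,0],[1,0.6,0],0.4]]}}

```text
time_s: 21.9
eef_pos: [0.3871, 0.3301, 0.1979]
tcp_rot: [0.06, 0.998, 0.0, -0.0]
ft_force: [0.5, -0.9, -0.0]
gripper_width: 0.0418
finger_force: 60.8
```

```bash
python3 look.py tray_green grn1; python3 -c "
from h import *
go([.3802,.335,.079],83)"
```

```text
mask 0.64 17772 201 366 137 358 ctr 284.87519693900515 194.7635043889264
pos [0.3901 0.3289 0.1979] ydir [0.121 0.993 0.001] zdir [ 0.002  0.    -1.   ] joints [ 0.46  0.1   1.88 -0.    1.16 -0.99] t 22.05
turn tool deg [0.03 0.11 0.08]
shift cm now-axes [ 1.08  0.48 11.89] after-turn axes [ 1.06  0.49 11.89]
```

View pics/w_grn1.png

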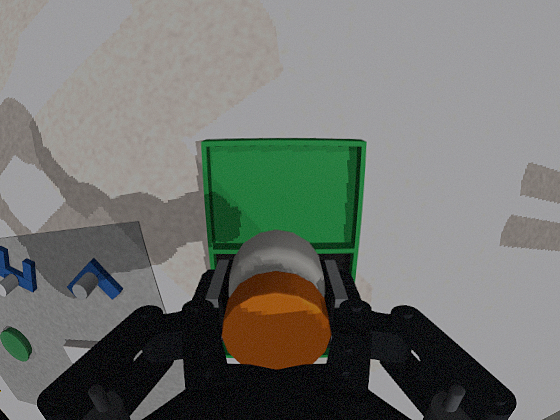

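The view shows the pot held straight at (277,310), the green tray's bare end with corners at (204,141) and (365,141), and the divider at row 247.

```bash
python3 - <<'E'
from h import *
m=env.camera_model('wrist')
W=lambda x,y:np.array([.4417,.3274])+Ro.from_euler('z',-7,degrees=True).as_matrix()[:2,:2]@[x,y]
for p,l in [((204,141),(-.11,-.065)),((365,141),(-.11,.065)),((211,248),(-.016,-.061)),((357,248),(-.016,.061))]: print(atz(m,*p,.018,True)[:2].round(4),W(*l).round(4))
E
```

```text
[0.3295 0.2804] [0.3246 0.2763]
[0.3442 0.405 ] [0.3404 0.4053]
[0.4197 0.2696] [0.4184 0.2688]
[0.4352 0.3942] [0.4333 0.3899]
```

Emit:
{"fn": "servo_tool", "kwargs": {"increments": [[[0,0,0],[0.6,0.3,0],0.4],[[0,0,0],[0.4,0.13,1],0.4],[[0,0,0],[0,0,2],0.4],[[0,0,0],[0,0,2],0.4],[[0,0,0],[0,0,2],0.4],[[0,0,0],[0,0,2],0.4]]}}

```text
time_s: 22.55
eef_pos: [0.3808, 0.3334, 0.1053]
tcp_rot: [0.062, 0.998, -0.0, -0.0]
ft_force: [-0.0, -0.5, -0.4]
gripper_width: 0.0422
finger_force: 60.8
```

Emit:
{"fn": "servo_tool", "kwargs": {"increments": [[[0,0,0],[0,0,1.5],0.4],[[0,0,0],[0,0,0.8],0.4],[[0,0,0],[0,0,0.4],0.4],[[0,0,0],[0,0,0],0.4]]}}

```text
time_s: 22.88
eef_pos: [0.3806, 0.3336, 0.0797]
tcp_rot: [0.062, 0.998, -0.0, -0.001]
ft_force: [0.1, -0.9, -0.6]
gripper_width: 0.0422
finger_force: 61.0
```

Lower 1 mm more and release, opening along the tray's wide direction.

Emit:
{"fn": "servo_tool", "kwargs": {"increments": [[[0,0,0],[0,0,0.1],0.4],[[0,0,0],[0,0,0],0.5],[[0,0,0],[0,0,0],0.6],[[0,0,0],[0,0,0],0.7],[[0,0,0],[0,0,0],0.7],[[0,0,0],[0,0,-1.5],0.7],[[0,0,0],[0,0,-2.5],0.8],[[0,0,0],[0,0,-3],1],[[0,0,0],[0,0,-3],1],[[0,0,0],[0,0,-2],1],[[0,0,0],[0,0,0],1],[[0,0,0],[0,0,0],1]]}}

```text
time_s: 23.88
eef_pos: [0.3812, 0.3344, 0.2002]
tcp_rot: [0.061, 0.998, 0.001, 0.001]
ft_force: [0.1, -0.1, 0.9]
gripper_width: 0.0852
finger_force: 0.0
```

```bash
python3 look.py specimen_pot pot2; python3 look.py bracket_T bt; python3 - <<'E'
from h import *
go([.433,-.130,.2],83)
t=env.camera_model('top'); env.snapshot('top')
for n in ('bracket_T','bracket_L'): print(n,[(round(q['score'],2),atz(t,*(np.array(q['location'])*[560,420]),.002).round(4)) for q in env.tip_of('top',n)[:2]])
E
```

```text
tip 0.98 277.48 197.82 at z=.002 [0.379  0.3367 0.002 ]
mask 0.75 3324 248 304 174 246 ctr 275.73164861612514 210.36070998796632
pos [0.3798 0.3337 0.1975] ydir [ 0.122  0.993 -0.002] zdir [-0.002 -0.001 -1.   ] joints [ 0.48  0.09  1.89  0.    1.16 -0.97] t 24.18
turn tool deg [-0.09 -0.13 -0.02]
shift cm now-axes [-10.95 -45.37  -0.2 ] after-turn axes [-10.93 -45.37  -0.25]
bracket_T [(0.71, array([ 0.4012, -0.3297,  0.002 ]))]
bracket_L [(0.93, array([0.4382, 0.1241, 0.002 ])), (0.72, array([ 0.6564, -0.2829,  0.002 ]))]
```

Emit:
{"fn": "servo_tool", "kwargs": {"increments": [[[0,0,0],[-0.6,-2,0],1],[[0,0,0],[-0.8,-3.3,0],1],[[0,0,0],[-0.8,-3.3,0],1],[[0,0,0],[-0.8,-3.3,0],1],[[0,0,0],[-0.8,-3.3,0],1],[[0,0,0],[-0.8,-3.3,0],1],[[0,0,0],[-0.8,-3.3,0],1],[[0,0,0],[-0.8,-3.3,0],1],[[0,0,0],[-0.8,-3.3,0],1],[[0,0,0],[-0.8,-3.3,0],1],[[0,0,0],[-0.8,-3.3,0],1],[[0,0,0],[-0.8,-3.3,0],1]]}}

```text
time_s: 25.33
eef_pos: [0.4269, -0.0593, 0.199]
tcp_rot: [0.061, 0.998, -0.0, 0.0]
ft_force: [1.2, 0.3, 0.4]
gripper_width: 0.0855
finger_force: 0.0
```

Emit:
{"fn": "servo_tool", "kwargs": {"increments": [[[0,0,0],[-0.8,-3.3,0],1],[[0,0,0],[-0.4,-2.2,0],1],[[0,0,0],[-0.3,-1.6,0],1],[[0,0,0],[0,0,0],1],[[0,0,0],[0,0,0],1]]}}

```text
time_s: 25.75
eef_pos: [0.4331, -0.1302, 0.1987]
tcp_rot: [0.062, 0.998, 0.0, -0.0]
ft_force: [-0.4, 0.4, -1.1]
gripper_width: 0.0855
finger_force: 0.0
```

```bash
python3 look.py bracket_T T1; python3 - <<'E'
from h import *
go([.433,-.130,.09],83)
E
```

```text
tip 0.83 281.00800000000004 207.69 at z=.002 [ 0.439  -0.1262  0.002 ]
mask 0.89 2473 246 320 168 238 ctr 285.1431459765467 200.91144359078044
pos [ 0.433  -0.1288  0.1987] ydir [0.121 0.993 0.001] zdir [-0.     0.001 -1.   ] joints [-0.56 -0.05  2.04  0.    1.16 -2.01] t 25.9
turn tool deg [ 0.03 -0.03  0.05]
shift cm now-axes [-0.02 -0.13 10.87] after-turn axes [-1.000e-02 -1.200e-01  1.087e+01]
```

View pics/w_T1.png

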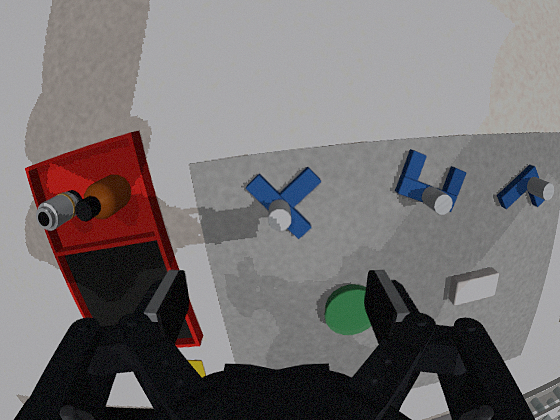

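The T is below with its screw top at (279,216); U and L are to the right, and the bottle and objective stand in red. I'll fix the screw position.

```bash
python3 - <<'E'
from h import *
m=env.camera_model('wrist'); t=env.camera_model('top')
im=cv2.imread('pics/w_T1.png').astype(int)[195:235,262:300]
b=(im.min(2)>120)&(im.max(2)-im.min(2)<40); v,u=np.nonzero(b); print(len(u),u.min()+262,u.max()+262,v.min()+195,v.max()+195)
for p in [(280,215),(279,218)]: print(atz(m,*p,.040,True).round(4),tri([ray(m,*p,True),ray(t,345.5,281)]).round(4))
E
```

```text
620 262 299 205 234
[ 0.432  -0.1253  0.04  ] [ 0.4331 -0.1272  0.0396]
[ 0.4343 -0.1263  0.04  ] [ 0.4333 -0.1273  0.0441]
```

Emit:
{"fn": "servo_tool", "kwargs": {"increments": [[[0,0,0],[0,0.25,2],0.5],[[0,0,0],[0,0,2.5],0.5],[[0,0,0],[0,0,2.5],0.5],[[0,0,0],[0,0,2.5],0.5],[[0,0,0],[0,0,1.4],0.5],[[0,0,0],[0,0,0],0.1],[[0,0,0],[0,0,0],0.1],[[0,0,0],[0,0,0],0.1],[[0,0,0],[0,0,0],0.1],[[0,0,0],[0,0,0],0.1],[[0,0,0],[0,0,0],0.1]]}}

```text
time_s: 26.82
eef_pos: [0.4341, -0.1276, 0.0908]
tcp_rot: [0.061, 0.998, -0.0, 0.001]
ft_force: [0.2, -0.3, -1.4]
gripper_width: 0.0159
finger_force: 58.5
```

Emit:
{"fn": "servo_tool", "kwargs": {"increments": [[[0,0,0],[0,0,-1.5],0.1],[[0,0,0],[0,0,-3],0.1],[[0,0,0],[0,0,-3],0.1],[[0,0,0],[0,0,-2.5],0.1],[[0,0,0],[-0.8,-1.3,-1],0.1],[[0,0,0],[-1.6,-2.5,0],0.1],[[0,0,0],[-1.6,-2.5,0],0.1],[[0,0,0],[-1.6,-2.5,0],0.1],[[0,0,0],[-1.6,-2.5,0],0.1],[[0,0,0],[-1.6,-2.5,0],0.1],[[0,0,0],[-1,-1.8,0],0.1],[[0,0,0],[0,0,0],0.1]]}}

```text
time_s: 27.82
eef_pos: [0.5127, -0.2979, 0.2007]
tcp_rot: [0.062, 0.998, -0.001, 0.001]
ft_force: [-0.1, 0.4, 0.2]
gripper_width: 0.0159
finger_force: 58.7
```

```bash
python3 look.py bracket_T T2; python3 - <<'E'
from h import *
go([.512,-.2946,.094],83)
E
```

```text
tip 0.79 277.088 268.296 at z=.002 [ 0.5785 -0.3055  0.002 ]
mask 0.58 5436 221 344 207 320 ctr 281.49779249448125 257.76563649742457
pos [ 0.5114 -0.2936  0.1997] ydir [0.122 0.992 0.001] zdir [-0.001  0.001 -1.   ] joints [-0.73  0.29  1.65  0.    1.2  -2.17] t 27.97
turn tool deg [ 0.05 -0.04 -0.02]
shift cm now-axes [-0.08 -0.1  10.57] after-turn axes [-0.07 -0.09 10.57]
```

View pics/w_T2.png

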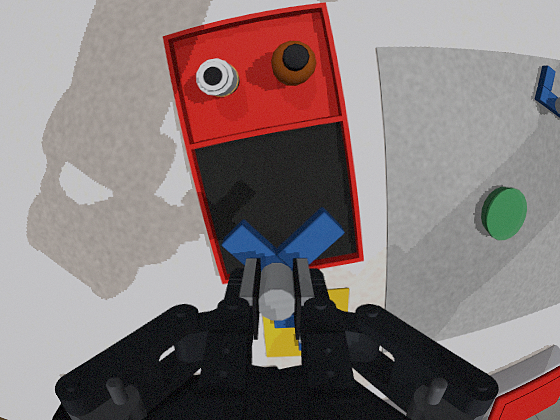

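Objective at (215,77) and bottle at (294,62) both stand in red's bare compartment; the T is held level. Lowering.

Emit:
{"fn": "servo_tool", "kwargs": {"increments": [[[0,0,0],[0,0,2],0.1],[[0,0,0],[0,0,2.5],0.1],[[0,0,0],[0,0,2.5],0.1],[[0,0,0],[0,0,2],0.1],[[0,0,0],[0,0,0.8],0.1],[[0,0,0],[0,0,0.5],0.1],[[0,0,0],[0,0,0.1],0.1],[[0,0,0],[0,0,0],0.1]]}}

```text
time_s: 28.63
eef_pos: [0.5122, -0.2942, 0.0969]
tcp_rot: [0.061, 0.998, -0.0, 0.001]
ft_force: [0.5, -0.8, -0.6]
gripper_width: 0.0161
finger_force: 58.7
```

Emit:
{"fn": "servo_tool", "kwargs": {"increments": [[[0,0,0],[0,0,0.1],0.1],[[0,0,0],[0,0,0],0.1]]}}

```text
time_s: 28.8
eef_pos: [0.5124, -0.2947, 0.0962]
tcp_rot: [0.061, 0.998, -0.001, 0.001]
ft_force: [-0.9, 0.7, -0.3]
gripper_width: 0.0161
finger_force: 58.7
```

Emit:
{"fn": "servo_tool", "kwargs": {"increments": [[[0,0,0],[0,0,0],0.22],[[0,0,0],[0,0,0],0.3],[[0,0,0],[0,0,0],0.4],[[0,0,0],[0,0,0],0.5],[[0,0,0],[0,0,0],0.5],[[0,0,0],[0,0,-1.5],0.5],[[0,0,0],[0,0,-2.5],0.6],[[0,0,0],[0,0,-3],1],[[0,0,0],[0,0,-2.5],1],[[0,0,0],[0,0,-1],1],[[0,0,0],[0,0,0],1],[[0,0,0],[0,0,0],1]]}}

```text
time_s: 29.8
eef_pos: [0.5116, -0.2941, 0.1993]
tcp_rot: [0.061, 0.998, 0.0, -0.0]
ft_force: [0.7, -0.1, -0.6]
gripper_width: 0.0852
finger_force: 0.0
```

```bash
python3 look.py bracket_T T3; python3 - <<'E'
from h import *
go([.440,.130,.2],83)
E
```

```text
tip 0.86 278.096 209.79 at z=.002 [ 0.5193 -0.2929  0.002 ]
mask 0.83 2527 242 316 170 240 ctr 281.81994459833794 204.34072022160666
mask 0.2 1343 190 234 61 99 ctr 211.48696947133283 80.62248696947134
pos [ 0.5108 -0.2934  0.1975] ydir [0.122 0.993 0.002] zdir [-0.003  0.003 -1.   ] joints [-0.73  0.3   1.65  0.    1.2  -2.17] t 29.95
turn tool deg [ 0.14 -0.2  -0.02]
shift cm now-axes [12.2  41.16 -0.11] after-turn axes [12.19 41.16 -0.25]
```

Now to bracket L: about 12.2, 41.2 cm.

Emit:
{"fn": "servo_tool", "kwargs": {"increments": [[[0,0,0],[0.6,2,0],1],[[0,0,0],[1,3.4,0],1],[[0,0,0],[1,3.4,0],1],[[0,0,0],[1,3.4,0],1],[[0,0,0],[1,3.4,0],1],[[0,0,0],[1,3.4,0],1],[[0,0,0],[1,3.4,0],1],[[0,0,0],[1,3.4,0],1],[[0,0,0],[1,3.4,0],1],[[0,0,0],[1,3.4,0],1],[[0,0,0],[1,3.4,0],1],[[0,0,0],[1,3.4,0],1]]}}

```text
time_s: 30.95
eef_pos: [0.4433, 0.1126, 0.1985]
tcp_rot: [0.061, 0.998, -0.0, -0.001]
ft_force: [2.4, -0.3, 0.4]
gripper_width: 0.0852
finger_force: 0.0
```

Emit:
{"fn": "servo_tool", "kwargs": {"increments": [[[0,0,0],[0.4,1.2,0],1],[[0,0,0],[0.2,0.6,0],1],[[0,0,0],[0,0,0],1],[[0,0,0],[0,0,0],1]]}}

```text
time_s: 31.28
eef_pos: [0.4408, 0.1291, 0.1992]
tcp_rot: [0.061, 0.998, -0.0, -0.001]
ft_force: [-1.1, -0.2, -0.2]
gripper_width: 0.0857
finger_force: 0.0
```

```bash
python3 look.py bracket_L L1; python3 - <<'E'
from h import *
go([.440,.130,.089],83)
im=cv2.imread('pics/w_L1.png'); cv2.imwrite('pics/L1c.png',cv2.resize(im[120:280,180:380],(800,640))[:600])
E
```

```text
tip 0.86 277.2 199.794 at z=.002 [0.4392 0.1305 0.002 ]
tip 0.5 444.304 329.28000000000003 at z=.002 [0.6176 0.305  0.002 ]
mask 0.86 2195 234 315 183 235 ctr 275.43006833712985 211.351708428246
pos [0.4412 0.1286 0.1997] ydir [ 0.124  0.992 -0.   ] zdir [-0. -0. -1.] joints [ 0.02 -0.03  2.02 -0.    1.16 -1.43] t 31.43
turn tool deg [-0.02 -0.02 -0.12]
shift cm now-axes [ 0.14  0.13 11.07] after-turn axes [ 0.14  0.13 11.07]
```

View pics/L1c.png

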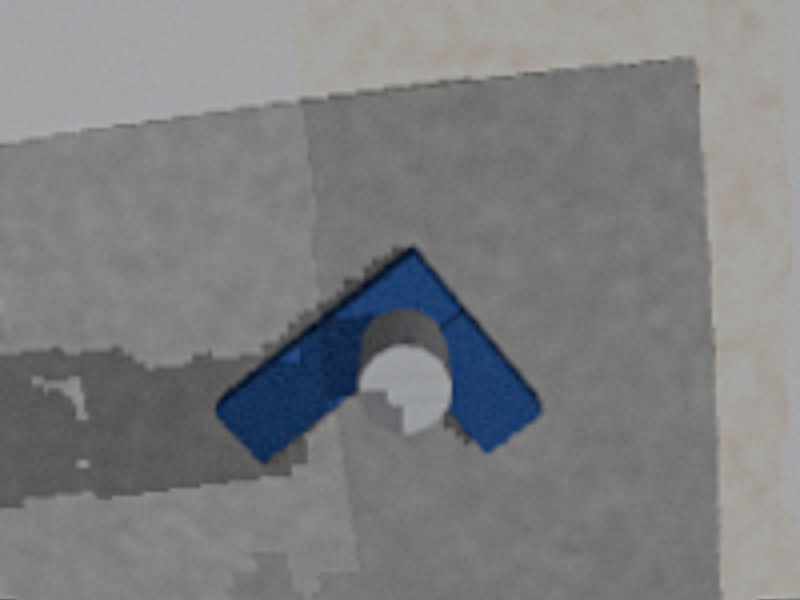

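It is the L, with its screw top at crop (405,390) = pixel (281,217.5).

```bash
python3 - <<'E'
from h import *
m=env.camera_model('wrist'); t=env.camera_model('top'); 
print(atz(m,281,217.5,.04,True).round(4),tri([ray(m,281,217.5,True),ray(t,212,277)]).round(4)); print(env.get_obs()['eef_pos'])
E
```

```text
[0.4427 0.1324 0.04  ] [0.442  0.131  0.0394]
[0.44123127 0.12856166 0.19967961]
```

Emit:
{"fn": "servo_tool", "kwargs": {"increments": [[[0,0,0],[-0.1,0.2,2],0.5],[[0,0,0],[0,0,2.5],0.5],[[0,0,0],[0,0,2.5],0.5],[[0,0,0],[0,0,2.5],0.5],[[0,0,0],[0,0,1.5],0.5],[[0,0,0],[0,0,0],0.1],[[0,0,0],[0,0,0],0.1],[[0,0,0],[0,0,0],0.1],[[0,0,0],[0,0,0],0.1],[[0,0,0],[0,0,0],0.1],[[0,0,0],[0,0,0],0.1]]}}

```text
time_s: 32.35
eef_pos: [0.4429, 0.1315, 0.0908]
tcp_rot: [0.061, 0.998, 0.0, 0.001]
ft_force: [0.1, 0.4, -0.9]
gripper_width: 0.0158
finger_force: 58.5
```

Emit:
{"fn": "servo_tool", "kwargs": {"increments": [[[0,0,0],[0,0,-1.5],0.1],[[0,0,0],[0,0,-3],0.1],[[0,0,0],[0,0,-3],0.1],[[0,0,0],[0,0,-2.5],0.1],[[0,0,0],[-0.2,1.5,-1],0.1],[[0,0,0],[-0.4,3,0],0.1],[[0,0,0],[-0.4,3,0],0.1],[[0,0,0],[-0.4,3,0],0.1],[[0,0,0],[-0.4,3,0],0.1],[[0,0,0],[-0.2,3,0],0.1],[[0,0,0],[-0.2,2.9,0],0.1],[[0,0,0],[0,0,0],0.1]]}}

```text
time_s: 33.35
eef_pos: [0.4881, 0.3256, 0.2006]
tcp_rot: [0.059, 0.998, 0.001, 0.001]
ft_force: [-0.2, -0.2, -0.2]
gripper_width: 0.0159
finger_force: 58.9
```

```bash
python3 look.py bracket_L L2; python3 - <<'E'
from h import *
go([.4874,.3218,.095],83)
E
```

```text
tip 0.58 272.384 323.19 at z=.002 [0.6183 0.307  0.002 ]
mask 0.76 3544 204 330 228 314 ctr 266.84960496613996 273.8182844243792
pos [0.4875 0.3213 0.1999] ydir [ 0.121  0.993 -0.001] zdir [-0.    -0.001 -1.   ] joints [ 0.38  0.28  1.67 -0.    1.19 -1.07] t 33.5
turn tool deg [-0.03 -0.01  0.03]
shift cm now-axes [1.000e-02 5.000e-02 1.049e+01] after-turn axes [1.000e-02 5.000e-02 1.049e+01]
```

View pics/w_L2.png

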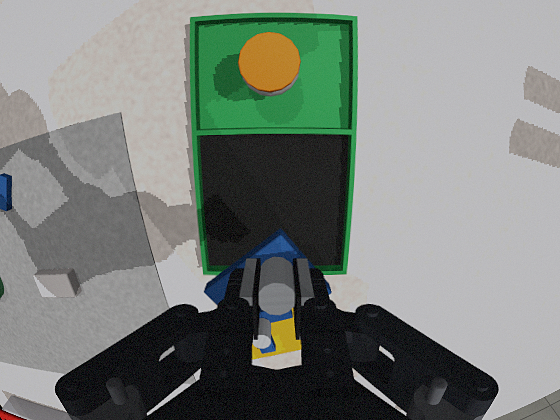

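The pot stands upright at (270,65) in green's bare compartment, and the L is held above the foam. Lowering.

Emit:
{"fn": "servo_tool", "kwargs": {"increments": [[[0,0,0],[0,0,2],0.1],[[0,0,0],[0,0,2.5],0.1],[[0,0,0],[0,0,2.5],0.1],[[0,0,0],[0,0,2],0.1],[[0,0,0],[0,0,0.8],0.1],[[0,0,0],[0,0,0.5],0.1],[[0,0,0],[0,0,0.15],0.1],[[0,0,0],[0,0,0],0.1]]}}

```text
time_s: 34.17
eef_pos: [0.4884, 0.3212, 0.0964]
tcp_rot: [0.061, 0.998, 0.0, 0.001]
ft_force: [0.4, -0.4, -0.7]
gripper_width: 0.0159
finger_force: 58.9
```

Emit:
{"fn": "servo_tool", "kwargs": {"increments": [[[0,0,0],[0,0,0.05],0.1],[[0,0,0],[0,0,0],0.22],[[0,0,0],[0,0,0],0.3],[[0,0,0],[0,0,0],0.4],[[0,0,0],[0,0,0],0.5],[[0,0,0],[0,0,-1.5],0.5],[[0,0,0],[0,0,-2.5],0.6],[[0,0,0],[0,0,-3],1],[[0,0,0],[0,0,-3],1],[[0,0,0],[0,-1.5,-3],1],[[0,0,0],[0,-3,0],1],[[0,0,0],[0,-3,0],1]]}}

```text
time_s: 35.17
eef_pos: [0.4798, 0.2471, 0.228]
tcp_rot: [0.06, 0.998, 0.001, 0.003]
ft_force: [0.2, -0.1, -1.2]
gripper_width: 0.0856
finger_force: 0.0
```

Emit:
{"fn": "servo_tool", "kwargs": {"increments": [[[0,0,0],[1,-3,0],1],[[0,0,0],[1,-3,0],1],[[0,0,0],[1,-3,0],1],[[0,0,0],[0,0,0],1],[[0,0,0],[0,0,0],1],[[0,0,0],[0,0,0],1]]}}

```text
time_s: 35.67
eef_pos: [0.4382, 0.1615, 0.2254]
tcp_rot: [0.061, 0.998, 0.0, 0.001]
ft_force: [-0.5, 0.8, -0.1]
gripper_width: 0.0854
finger_force: 0.0
```

```bash
python3 - <<'E'
from h import *
_,a=snap('top'); _,b=snap('scene')
c=lambda im,x0,x1,y0,y1,w,h: cv2.resize(im[y0:y1,x0:x1,::-1],(w,h),interpolation=cv2.INTER_CUBIC)
cv2.imwrite('pics/fin.png',np.vstack([np.hstack([c(a,60,180,160,340,200,300),c(a,180,380,150,310,375,300),c(a,380,480,150,330,167,300)]),np.hstack([c(b,340,520,220,380,371,300),c(b,110,260,110,215,371,300)])]))
E
```

```text
(no output)
```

View pics/fin.png

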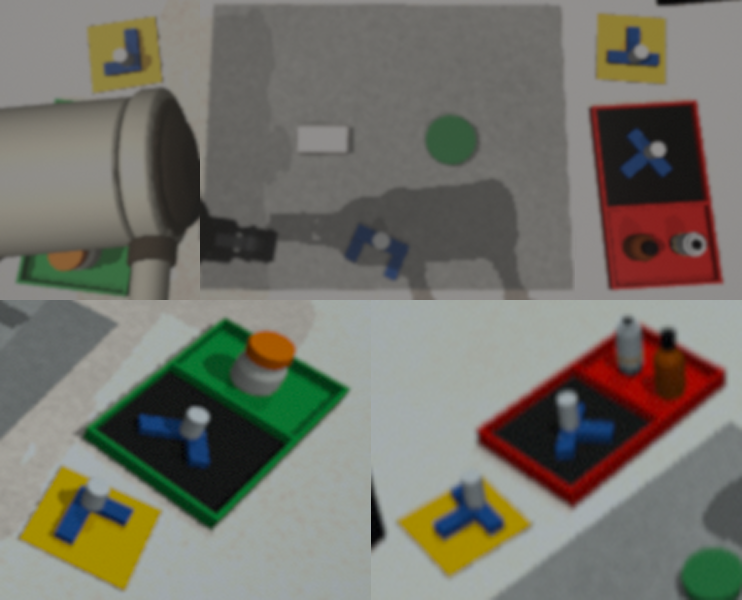

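Everything is in place: T flat on red foam with the bottle and objective upright, L flat on green foam with the pot upright, and the U untouched on the mat.

```bash
python3 -c "
from rig import env
print(env.job_done())"
```

```text
the job is handed in; nothing more can be done
None
```

Both kits are made up and handed in after about 36 s of the 120 s: the bottle, objective and T bracket are in the red tray, the pot and L bracket are in the green tray, and the spare U bracket is still on the mat.

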